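# Park the transport bar and lock the slide carriage under the imaging head

### The arm

A 7-joint arm with a two-finger parallel gripper is mounted at the origin on the work surface. World frame = base frame: x ahead of the robot, y to its left, z up, the work surface at z = 0. Lengths are in mm, angles in rad, forces in N, time in s.
With the tool pointing down it reaches from about 400 to 875 mm from the base axis. Payload 4.4 kg.
Tool frame: the origin (TCP) lies at the very end of the fingers, on their centre line; the grasp point (between the pads) lies 19 mm behind it; z points along the fingers, x is the direction in which the jaws open and shut, and the axes are right-handed (so a half turn about z gives the same grasp; the last joint's range is limited). The gripper opens to 85 mm and grips with 20 to 120 N. Pads are 22 mm wide; open, the fingers measure 114 mm over their backs; the gripper's body (76 mm by 85 mm) begins 54 mm behind the grasp point. The pads swing forward as they close: fully open they stand 13 mm farther back than shut.
Start: joints at [-1.186, 0.628, 0.038, 1.517, -0.027, 0.996, -0.02], TCP at [283.175, 585.089, 231.313] pointing down, gripper open.
Joint ranges: [-3.06, 3.06], [-0.37, 2.12], [-1.25, 1.32], [0.18, 2.47], [-1.1, 4.24], [0.23, 1.98], [-2.94, 2.94]. Speed limits (rad/s): [2.57, 2.57, 3.14, 3.14, 3.14, 3.14, 3.14].

### API

Orientations are given as [roll, pitch, yaw] about the fixed x, y, z axes, in that order (R = Rz(yaw) Ry(pitch) Rx(roll)).
In Python, from cell import ctrl, get_image, job, models gives the robot as it stands.
- The arm moves only by the tool move_arm, never from a script. Its argument "moves" is a list that holds one entry, the list of rows, each a list of 6 numbers: the shift along the tool's x, y, z in m, then the turn, a rotation vector about the tool's x, y, z in rad. A call has 1 to 20 rows; each row is the pose to reach, as a shift and turn from the pose commanded when the call began, along the tool's axes at that moment; what a row does not reach only later rows make up. A row lasts 1/8 s, in which the tool goes at most 62.5 mm and 10.7 degrees, less where a joint would pass 70% of its speed; a pose out of reach is approached as far as the arm can. A call with a gripper value outside its range is refused whole. "jaw" is the opening, from 0 (shut) to 1 (fully open), set as the call begins (left out, the last holds). The fingers move at their own pace and stop on an object; the grip force is fixed at half the most. Time passes only in rows, so rows that repeat a pose let the fingers close. It gives the time, the measured TCP pose, the force and the opening at its end, in the units of the state.
- ctrl.read_state(): the state, without advancing time (a new reading comes with each control period).
- get_image(name): name is "scene" or "top"; returns a dict with "color" (400x640x3 uint8, blue, green, red), "fov_y" (degrees; the focal length in pixels is half the picture's height over the tangent of half this angle, whatever the lens; pixels are square), "cx", "cy" (the principal point, pixels), "origin" and "orientation" of the camera in the world. Camera axes: x right, y up, looking along -z (the intrinsics and any distortion apply to the point x, -y, -z); pixel columns grow to the right and rows downward; lengths in mm; the calibration is good to about 2 mm. A picture is of the moment at which its call begins. There is no depth.
- job.finish_job(): hands the job in, once; it reports no verdict.
Trained networks look in the newest picture that a camera, given by its name, has taken for a name from the list of things; names that differ only in an ending like _2 or _b are one class to them, and where a whole thing is asked for, a point or a joint stands for the part that bears it (a point fixed in the world has none). Each returns a list of dicts, best first, with "score" (0 to 1); they miss things now and then, are a little off and sometimes report something else, mostly with a low value. They report only what shows in the picture. A call takes as long as a camera call. They do not tell look-alikes from the thing itself.
- models.cut_out(camera, thing): "pixels" (400x640 bool, what is visible of it) and "uv" ([column, row] in pixels, amid what is visible of it).
- models.place_of(camera, thing): "uv" ([column, row] in pixels: a listed point, or the origin of a listed thing).
The state is a dict: "clock": time; "qpos": joint angles; "qd": joint speeds; "tau": joint torques, N m; "eef_pos": TCP position; "tool_rot": TCP orientation; "force": force on the tool from outside, world axes, zero at the start; "torque": the same for the moment, N m; "width": finger opening in mm.
Only numpy, scipy, OpenCV 4.12 (cv2) and the standard library are available. Lean on these libraries where they do the work, as an engineer would, in place of code of your own. Each camera call takes 0.05 s, during which the arm holds its last target.

### The job

The slide scanner's transport bar lies across the rails and blocks the carriage. Lift the bar off its pivot pin, turn it end for end and put it back flat on the pin between the guide cheeks, so that its long end points away from the rails; then press the carriage's lock tab right down, keep it down while you slide the carriage along the rails until it comes up against the stop block, and let the tab go so that it springs fully up and the carriage is locked there. Leave the bottle, the tip box and the timer where they stand.

Things in the scene. Friction and masses are not known exactly. Their poses are not given: they have to be found in the camera images.
- scanner: Slide scanner fixed to the bench: grey base plate 400 x 420 x 20 mm with two steel rails along its y and a low white imaging head (125 mm high) at x > 85, y -15 to 95 mm. Origin on the bench, 10 mm in -x from the plate's centre; z up; the carriage has to slide to +y. On the -x side of the rails is the bar's pedestal, 80 (x) x 40 (y) mm, its top 35 mm above the bench.
- pin (a point): Upright steel pivot pin on the pedestal: its axis at pedestal-top height (the bar's seat), at (-85, -65, 35) mm in the scanner frame; axes as the scanner's. 8 mm thick, 22 mm high, the top 8 mm tapering to 3 mm. On each side a guide cheek (50 mm long in x, 6 mm above the seat, the two 22 mm apart) keeps the bar from swinging unless it is lifted.
- bar: Loose steel transport bar 115 x 18 x 12 mm, 0.15 to 0.3 kg. Origin: centre of its 11 mm through hole, on the underside; +x to the long end, 85 mm away (the other end 30 mm). On top an upright grip fin 12 mm thick (y), 36 mm long (x = 16 to 52 mm), 12 to 48 mm above the underside. Starts on the pin, long end across the rails: bar x along scanner x.
- bar_nose (a point): Middle of the long end's edge on the underside of the bar, 85 mm from the hole.
- carriage (a joint): Travel (m) of the black carriage (160 x 90 x 12 mm, top 47 mm above the bench) to scanner +y; 0 = locked at the start. An aluminium stop block on the rails ahead stands elsewhere each time: the carriage meets it at 0.151 to 0.201, to be felt or seen. Its bolt drops into the notch only within 3 mm of the stop. Sliding takes 2 to 3 N with the tab down.
- lock_tab (a joint): How far the lock tab is pressed (m): 0 fully up, 0.010 at the bottom stop. Spring 3 N at the top, 8 N at the bottom. The carriage is free when pressed beyond 0.005; let go away from a notch the tab stays near 0.005, in a notch it returns to 0.
- tab_top (a point): Centre of the top face of the grey lock tab on the carriage: pad 36 (x) x 44 (y) mm, 75 mm above the bench when up, between raised ridges (5 mm thick, 8 mm high) across its +y and -y ends, against which a fingertip can push. Goes straight down when pressed, travels with the carriage; starts at (0, -140, 75) mm in the scanner frame.
- bottle: Bystander: capped bottle 60 mm across, 130 mm high. Origin under its centre.
- tip_box: Bystander: lidded box of pipette tips, 85 x 120 x 78 mm. Origin under its centre.
- timer: Bystander: flat white bench timer, 65 x 60 x 24 mm. Origin under its centre.
Things that resemble listed ones, but are neither listed nor needed, are in the scene too. There is more than one size of the bar; the job needs the largest.

How it is judged:
By the outcome, as a careful person would: the job done as asked, in the order asked, and still so for the second after the job is handed in, with the robot touching nothing.
It also fails if it takes over 64 s, if anything falls off the work surface, if the arm or the gripper's body presses on something with over 40 N, if the wrist force passes 120 N, or if a joint passes its speed limit or range.

## Working session

There is one attempt and no reset: what is moved stays moved. The work goes in short steps, Python scripts to look and compute and a tool call to move; the robot and the scene stay as the last step left them, time stands still between calls to the robot, and variables do not carry over. Pictures are saved under pics/ and viewed, and the job is handed in when it is done.

Besides the shell and the picture viewer there is one more tool, called after "Request:" as a command line: name --argument value ..., lists and objects as JSON in quotes. move_arm: Moves the arm, as the interface text tells. Its arguments: {"type":"object","properties":{"moves":{"type":"array","items":{"type":"array","items":{"type":"array","items":{"type":"number"}}}},"jaw":{"type":"number"}},"required":["moves"]}

```bash
ls; mkdir -p pics
python3 - <<'E'
from cell import ctrl,get_image,job,models
import cv2
s=ctrl.read_state()
for k,v in s.items(): print(k,v)
for c in ['scene','top']:
    d=get_image(c); cv2.imwrite(f'pics/{c}0.png',d['color'])
    print(c,{k:v for k,v in d.items() if k!='color'})
    for t in ['scanner','pin','bar','bar_nose','carriage','tab_top','lock_tab','bottle','tip_box','timer']:
        print(t,[(r['uv'],round(r['score'],2)) for r in models.place_of(c,t)] if t not in('carriage','lock_tab') else [(r['uv'],round(r['score'],2)) for r in models.cut_out(c,t)])
E
```

```text
pics
clock 0.0
qpos [-1.18579501  0.62930627  0.03840811  1.51840302 -0.02703625  0.99629372
 -0.01999351]
qd [ 1.75750585e-04 -7.75603286e-04  1.19358230e-03  1.02731709e-03
 -3.67790387e-05  6.75738134e-05  1.64732447e-04]
tau [-8.92767857e-04 -5.63415956e+01  1.22587860e+00 -1.93449390e+01
  1.10856449e-02  1.06452475e-02 -9.05932183e-06]
eef_pos [282.86486158 584.5136412  230.40308968]
tool_rot [-3.14156604e+00  1.89416892e-03  1.12000839e+00]
force [ 0.22862208 -0.21615706 -0.89348952]
torque [-0.02301198 -0.02712503 -0.05050219]
width 85.45276874646626
scene {'fov_y': 48.89926912907518, 'cx': 322.2572164751905, 'cy': 202.01708562457404, 'origin': array([1280.50269257, -176.36369854,  650.40434021]), 'orientation': array([0.93209681, 0.00740023, 1.27767279])}
scanner []
pin [([292.2, 211.9], 0.91)]
bar [([169.0, 293.9], 0.73), ([293.0, 209.1], 0.53), ([160.7, 211.4], 0.39)]
bar_nose [([296.5, 230.7], 0.63), ([138.3, 311.1], 0.63), ([158.0, 195.3], 0.38)]
carriage [([262.4, 257.2], 0.83)]
tab_top [([258.5, 222.4], 0.85), ([426.2, 196.8], 0.18)]
lock_tab [([260.8, 226.5], 0.59)]
bottle [([471.1, 247.5], 0.68), ([259.1, 224.9], 0.22)]
tip_box [([180.1, 237.5], 0.76)]
timer [([424.5, 198.7], 0.71)]
top {'fov_y': 53.74340358476978, 'cx': 319.2048322741702, 'cy': 198.62724696247332, 'origin': array([ 332.72505773,   42.84308093, 1016.16591974]), 'orientation': array([ 0.21197292, -0.00239301, -1.59216492])}
scanner [([316.9, 185.1], 0.64), ([374.3, 186.9], 0.36)]
pin [([337.6, 215.8], 0.8)]
bar [([341.2, 217.5], 0.82), ([456.4, 272.5], 0.64)]
bar_nose [([344.1, 181.0], 0.75), ([337.1, 215.4], 0.62), ([460.8, 152.9], 0.43)]
carriage [([372.8, 166.9], 0.9)]
tab_top [([375.1, 189.7], 0.68), ([210.1, 213.5], 0.55)]
lock_tab [([316.9, 180.6], 0.64), ([376.9, 188.3], 0.6)]
bottle [([208.2, 148.8], 0.71)]
tip_box [([435.9, 226.6], 0.91)]
timer [([210.6, 212.5], 0.84)]
```

View pics/scene0.png

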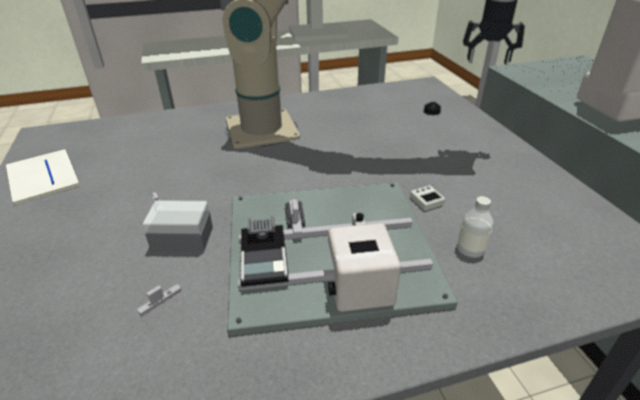

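View pics/top0.png

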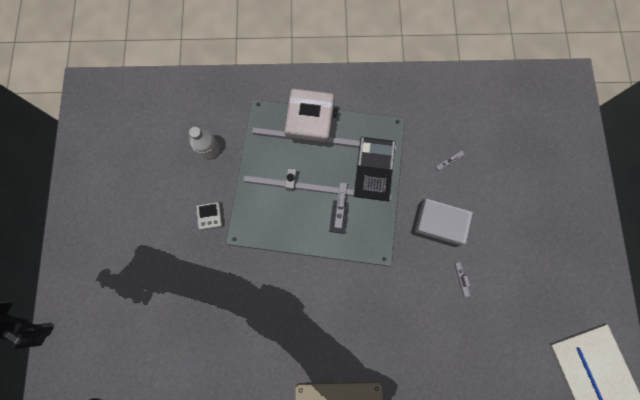

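```bash
cat > h.py <<'E'
import numpy as np, cv2
from scipy.spatial.transform import Rotation as R
from cell import ctrl,get_image,job,models
def cam(d):
    f=d['color'].shape[0]/2/np.tan(np.radians(d['fov_y'])/2)
    return f,d['cx'],d['cy'],np.array(d['origin']),R.from_euler('xyz',d['orientation']).as_matrix()
def proj(d,P):
    f,cx,cy,o,M=cam(d); p=(np.atleast_2d(P)-o)@M
    return np.c_[cx+f*p[:,0]/-p[:,2],cy-f*p[:,1]/-p[:,2]]
def back(d,uv,z):
    f,cx,cy,o,M=cam(d); uv=np.atleast_2d(uv).astype(float)
    r=np.c_[(uv[:,0]-cx)/f,-(uv[:,1]-cy)/f,-np.ones(len(uv))]@M.T
    return o+r*((z-o[2])/r[:,2])[:,None]
def crop(d,u0,v0,u1,v1,k,name,pts=None):
    im=cv2.resize(d['color'][v0:v1,u0:u1],None,fx=k,fy=k,interpolation=cv2.INTER_CUBIC)
    if pts is not None:
        for p in pts:
            q=((np.array(p)-[u0,v0]+.5)*k).astype(int); cv2.circle(im,tuple(int(a) for a in q),3,(0,0,255),1)
    cv2.imwrite('pics/'+name,im)
E
python3 - <<'E'
from h import *
d=get_image('top');e=get_image('scene')
print(back(d,[(257,104),(397,121),(234,239),(384,259)],20).round(0))
print('pin',back(d,(337.6,215.8),35),back(e,(292.2,211.9),35))
print('tab',back(d,(375.1,189.7),75),back(e,(258.5,222.4),75))
crop(d,220,80,420,270,4,'topc.png');crop(e,220,170,460,340,3.3,'scc.png')
crop(d,415,140,485,310,3.5,'alike.png')
E
```

```text
[[ 814.  199.   20.]
 [ 757. -178.   20.]
 [ 447.  253.   20.]
 [ 389. -123.   20.]]
pin [[498.5673593   -9.40600231  35.        ]] [[501.44424255 -17.56541655  35.        ]]
tab [[ 554.7023862  -101.23282072   75.        ]] [[ 565.72241183 -102.86529326   75.        ]]
```

View pics/topc.png

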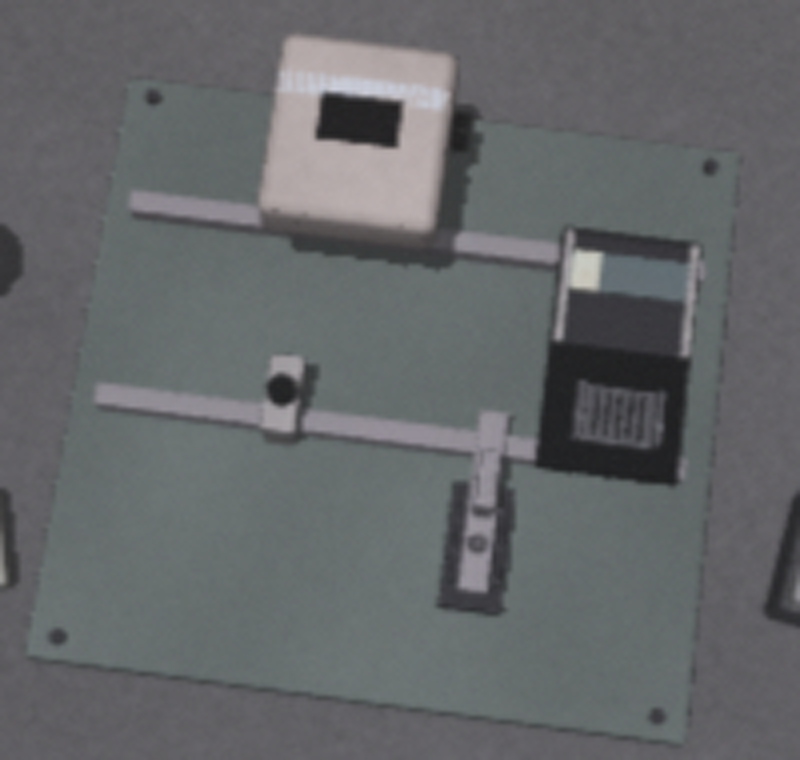

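View pics/scc.png

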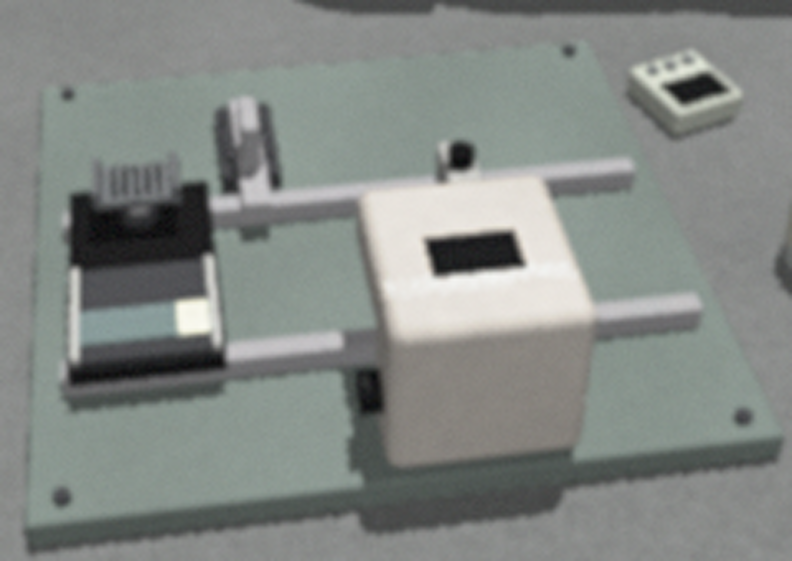

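View pics/alike.png

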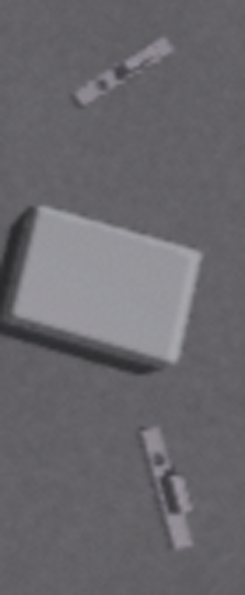

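```bash
cat >> h.py <<'E'
def projd(d,P,k):
    f,cx,cy,o,M=cam(d); p=(np.atleast_2d(P)-o)@M
    x=p[:,0]/-p[:,2]; y=p[:,1]/-p[:,2]; s=1+k*(x*x+y*y)
    return np.c_[cx+f*x*s,cy-f*y*s]
def S2W(q,P):
    P=np.atleast_2d(P).astype(float); c,s=np.cos(q[2]),np.sin(q[2])
    return np.c_[q[0]+c*P[:,0]-s*P[:,1],q[1]+s*P[:,0]+c*P[:,1],P[:,2]]
E
python3 - <<'E'
from h import *
from scipy.optimize import least_squares
d=get_image('top');e=get_image('scene')
C=[(210,210,20),(210,-210,20),(-190,-210,20),(-190,210,20)]
tu=np.array([(133,80),(738,152),(683,742),(28,655)])/4+[220,80]-.4
su=np.array([(782,440),(25,530),(45,88),(582,42)])/3.3+[220,170]-.4
T=[(-85,-65,57),(0,-140,75)]
tt=np.array([(478,543),(620,414)])/4+[220,80]-.4
st=np.array([[137,180]])/3.3+[220,170]-.4
def res(q,use=(1,1)):
    r=[]
    if use[0]: r+=[(projd(d,S2W(q,C),q[3])-tu).ravel(),(projd(d,S2W(q,T),q[3])-tt).ravel()]
    if use[1]: r+=[(projd(e,S2W(q,C),q[4])-su).ravel(),(projd(e,S2W(q,T[1:]),q[4])-st).ravel()]
    return np.r_[tuple(r+[q[3:]])]
for u in [(1,0),(0,1),(1,1)]:
    s=least_squares(res,[590,40,.15,0,0],args=(u,)); print(u,s.x.round(4)); print(s.fun.round(1))
q=s.x; np.save('q.npy',q)
print('pin',S2W(q,(-85,-65,35)),'tab',S2W(q,(0,-140,75)),np.degrees(q[2]))
cand=[(-85,-65,57),(0,-85,47)]
pts=projd(d,S2W(q,[(-85,-65,57),(0,-65,35),(-115,-65,47),(0,-140,75),(-85+16,-65,83),(-85+52,-65,83),(-85,-65,35)]+C),q[3])
crop(d,220,80,420,270,4,'ov.png',pts)
E
```

```text
(1, 0) [ 5.917881e+02  3.822660e+01 -1.521000e-01 -1.443000e-01  0.000000e+00]
[-0.2 -0.  -0.1  0.6  0.5  0.1 -0.3 -0.1  0.4 -0.8 -0.4  0.4 -0.1  0. ]
(0, 1) [ 5.981382e+02  3.748270e+01 -1.537000e-01  0.000000e+00 -6.850000e-02]
[ 0.5 -0.9 -0.4 -0.8 -1.3  0.2  2.  -0.2 -0.6  1.3  0.  -0.1]
(1, 1) [ 5.936145e+02  3.819210e+01 -1.526000e-01 -1.572000e-01  9.500000e-03]
[-0.  -0.5 -0.2  0.1  0.4 -0.7 -0.2 -0.9  0.4 -1.6 -0.5 -0.3  1.2 -1.8
 -1.2 -1.5 -1.7 -0.8  1.6 -1.3 -0.8 -0.  -0.2  0. ]
pin [[499.72102559 -13.13059463  35.        ]] tab [[ 572.33151084 -100.1806804    75.        ]] -8.744069393181723
```

View pics/ov.png

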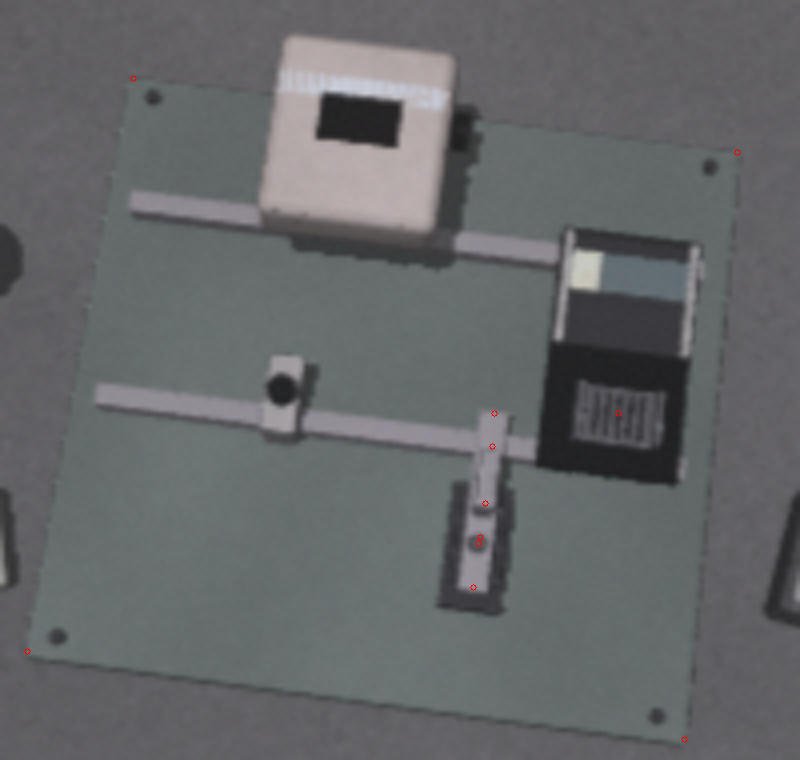

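```bash
cat >> h.py <<'E'
def go(cmd,tgt):
    """cmd,tgt: (x,y,z,roll,pitch,yaw) mm/rad -> tool shift m, rotvec"""
    A=R.from_euler('xyz',cmd[3:]);B=R.from_euler('xyz',tgt[3:])
    return np.r_[A.inv().apply(np.array(tgt[:3])-cmd[:3])/1000,(A.inv()*B).as_rotvec()].round(4)
E
python3 - <<'E'
from h import *
for q in ([591.79,38.23,-.1521],[593.6,38.2,-.1526]):
    print([S2W(q,p).round(1) for p in [(-85,-65,35),(-51,-65,47),(-119,-65,47),(0,-140,75)]])
c=[283.175,585.089,231.313,np.pi,0,1.12]
print(go(c,[532,-17.5,150,np.pi,0,1.4187]))
E
```

```text
[array([[497.9, -13.1,  35. ]]), array([[531.5, -18.3,  47. ]]), array([[464.3,  -8. ,  47. ]]), array([[ 570.6, -100.2,   75. ]])]
[array([[499.7, -13.1,  35. ]]), array([[533.3, -18.3,  47. ]]), array([[466.1,  -8. ,  47. ]]), array([[ 572.3, -100.2,   75. ]])]
[-0.434   0.4865  0.0813  0.      0.     -0.2987]
```

Possible bars in the top picture are the one on the pin at (341,205), a small loose one at (450,160) and another at (462,280). The job needs the one on the pin: it is the longest, and it lies across the rail on the pedestal. Both crops confirm this.

Request:
move_arm --moves '[[[-0.434,0.487,0.081,0,0,-0.2987],[-0.434,0.487,0.081,0,0,-0.2987],[-0.434,0.487,0.081,0,0,-0.2987],[-0.434,0.487,0.081,0,0,-0.2987],[-0.434,0.487,0.081,0,0,-0.2987],[-0.434,0.487,0.081,0,0,-0.2987],[-0.434,0.487,0.081,0,0,-0.2987],[-0.434,0.487,0.081,0,0,-0.2987],[-0.434,0.487,0.081,0,0,-0.2987],[-0.434,0.487,0.081,0,0,-0.2987],[-0.434,0.487,0.081,0,0,-0.2987],[-0.434,0.487,0.081,0,0,-0.2987],[-0.434,0.487,0.081,0,0,-0.2987],[-0.434,0.487,0.081,0,0,-0.2987]]]' --jaw 0.5

```text
clock: 3.05
eef_pos: [532.2, -16.0, 150.5]
tool_rot: [-3.141, -0.001, 1.421]
force: [0.3, -0.1, 0.3]
width: 42.8
```

Run:
```python
from h import *
s=ctrl.read_state();print(s['eef_pos'],s['tool_rot'],s['width'],s['qpos'].round(2),s['force'])
d=get_image('top');e=get_image('scene')
q=np.load('q.npy')
crop(e,220,120,380,280,3.7,'s1.png',projd(e,[s['eef_pos']],0)); crop(d,270,120,430,270,3.7,'t1.png',projd(d,[s['eef_pos']],-.15))
```

```text
[532.17593625 -16.01863326 150.49817688] [-3.14145019e+00 -7.63968634e-04  1.42121859e+00] 42.80621845073523 [ 0.02  0.57 -0.07  1.93  0.06  0.65  1.34] [ 0.26229106 -0.13813945  0.30221626]
```

View pics/s1.png

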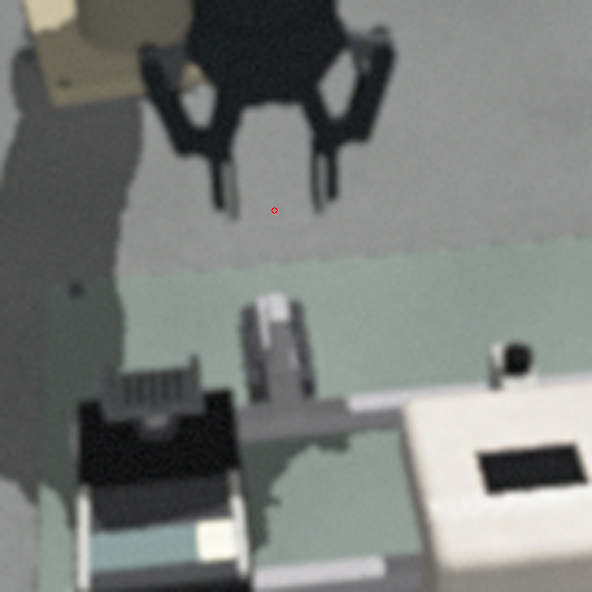

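View pics/t1.png

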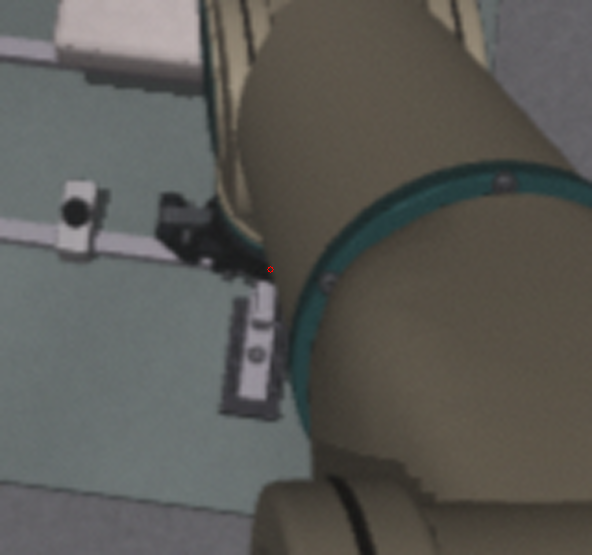

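Run:
```python
from h import *
s=ctrl.read_state();print(s['eef_pos'],s['tool_rot'])
e=get_image('scene')
im=cv2.imread('pics/scene0.png'); e['color']=im
for n,q,k in (('a',[591.79,38.23,-.1521],0),('b',[596,38.2,-.1526],0)):
    P=[(-85+a,-65+b,83) for a in (16,52) for b in (-6,6)]+[(-85+a,-65+b,47) for a in (85,-30) for b in (-9,9)]+[(18,-162,75),(18,-118,75),(-18,-118,75),(-18,-162,75)]
    crop(e,240,190,340,260,7,f'fin{n}.png',projd(e,S2W(q,P),k))
```

```text
[532.28774727 -16.35011273 150.51995548] [ 3.14149627e+00 -4.47701356e-04  1.42098598e+00]
```

View pics/fina.png

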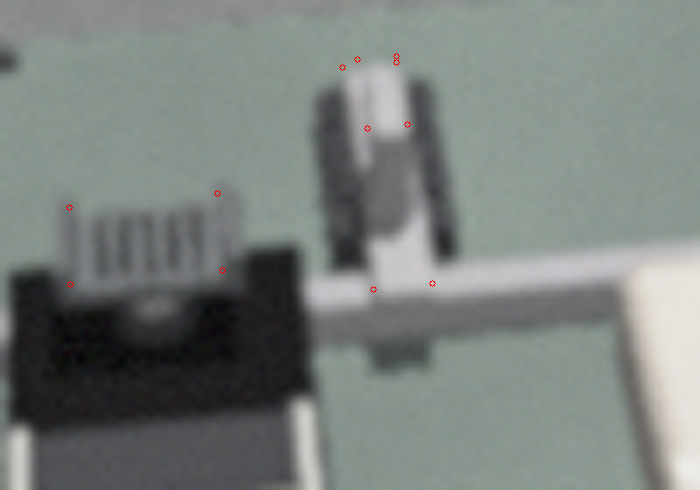

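View pics/finb.png

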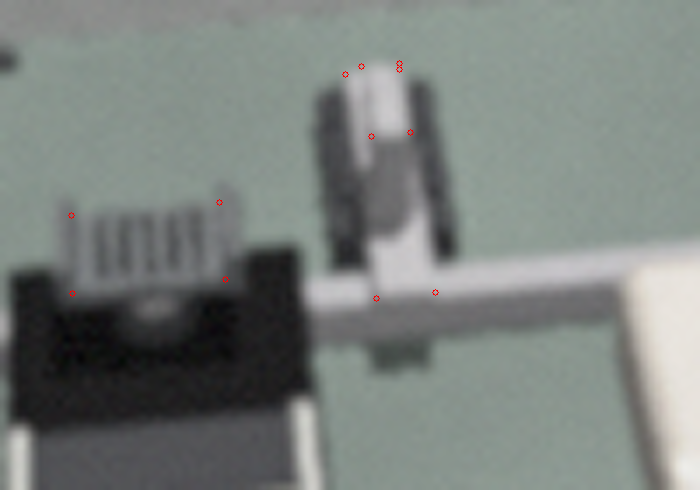

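Request:
move_arm --moves '[[[-0.002,0.002,0.05,0,0,0.0],[-0.002,0.002,0.08,0,0,0.0],[-0.002,0.002,0.097,0,0,0.0],[-0.002,0.002,0.097,0,0,0.0],[-0.002,0.002,0.097,0,0,0.0]]]'

```text
clock: 3.82
eef_pos: [535.0, -19.9, 54.3]
tool_rot: [3.14, -0.0, 1.419]
force: [0.7, -0.0, 0.8]
width: 42.3
```

Run:
```python
from h import *
s=ctrl.read_state();print(s['eef_pos'],s['tool_rot'],s['force'],s['clock'])
d=get_image('top');e=get_image('scene')
crop(e,240,160,340,260,6,'s2.png',projd(e,[s['eef_pos']],0));
```

```text
[534.95078234 -19.87065958  54.26133977] [ 3.13980911e+00 -3.21999068e-04  1.41893259e+00] [ 0.67712307 -0.03322425  0.82390929] 3.825
```

View pics/s2.png

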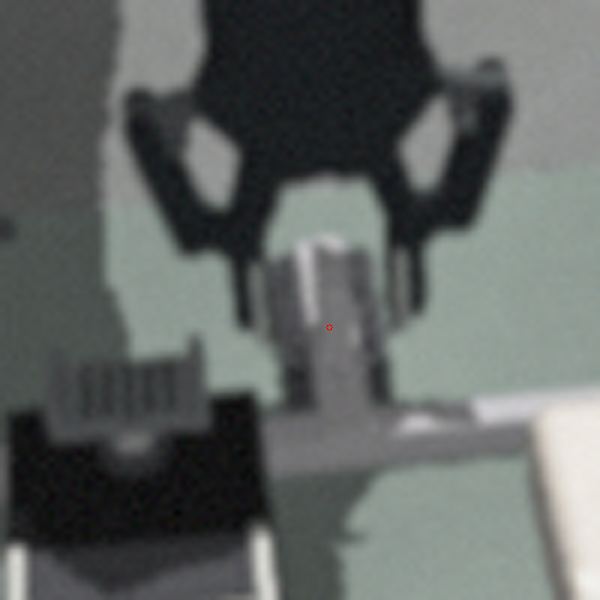

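Request:
move_arm --moves '[[[0,0,0,0,0,0],[0,0,0,0,0,0],[0,0,0,0,0,0],[0,0,0,0,0,0],[0,0,0,0,0,0],[0,0,0,0,0,0]]]' --jaw 0

```text
clock: 4.68
eef_pos: [534.6, -19.9, 53.8]
tool_rot: [3.141, -0.0, 1.419]
force: [0.5, 0.1, 5.5]
width: 11.3
```

Request:
move_arm --moves '[[[0,0,-0.005,0,0,0],[0,0,-0.01,0,0,0],[0,0,-0.01,0,0,0]]]'

```text
clock: 5.05
eef_pos: [534.1, -20.0, 63.6]
tool_rot: [3.141, -0.0, 1.419]
force: [1.4, 1.3, -2.2]
width: 11.1
```

Request:
move_arm --moves '[[[0,0,-0.02,0,0,0],[0,0,-0.042,0,0,0],[0,0,-0.042,0,0,0.18],[0,0,-0.042,0,0,0.36],[0,0,-0.042,0,0,0.54],[0,0,-0.042,0,0,0.72],[0,0,-0.042,0,0,0.9],[0,0,-0.042,0,0,1.08],[0,0,-0.042,0,0,1.26],[0,0,-0.042,0,0,1.42],[0,0,-0.042,0,0,1.42],[0,0,-0.042,0,0,1.42]]]'

```text
clock: 6.55
eef_pos: [533.8, -20.0, 105.1]
tool_rot: [-3.142, 0.001, 0.001]
force: [0.5, -0.5, -1.3]
width: 11.0
```

Run:
```python
from h import *
s=ctrl.read_state();print(s['eef_pos'],s['tool_rot'],s['force'],s['clock'])
d=get_image('top');e=get_image('scene')
p=s['eef_pos'];y=s['tool_rot'][2]-np.pi/2; u=np.array([np.cos(y),np.sin(y),0]);w=np.array([-u[1],u[0],0])
P=[p+np.array([0,0,z-p[2]])+a*u+b*w for a,b,z in [(51,9,p[2]-53.8+47),(51,9,p[2]-53.8+35),(-64,9,p[2]-53.8+47),(-64,9,p[2]-53.8+35),(18,6,p[2]+20),(-18,6,p[2]+20)]]
crop(e,240,150,360,250,6.5,'s3.png',projd(e,P,0)); crop(d,270,120,430,270,3.7,'t3.png')
```

```text
[533.79645497 -20.00243838 105.14827926] [-3.14157094e+00  6.59196340e-04  1.44067440e-03] [ 0.50260073 -0.46378165 -1.3214989 ] 6.55
```

View pics/s3.png

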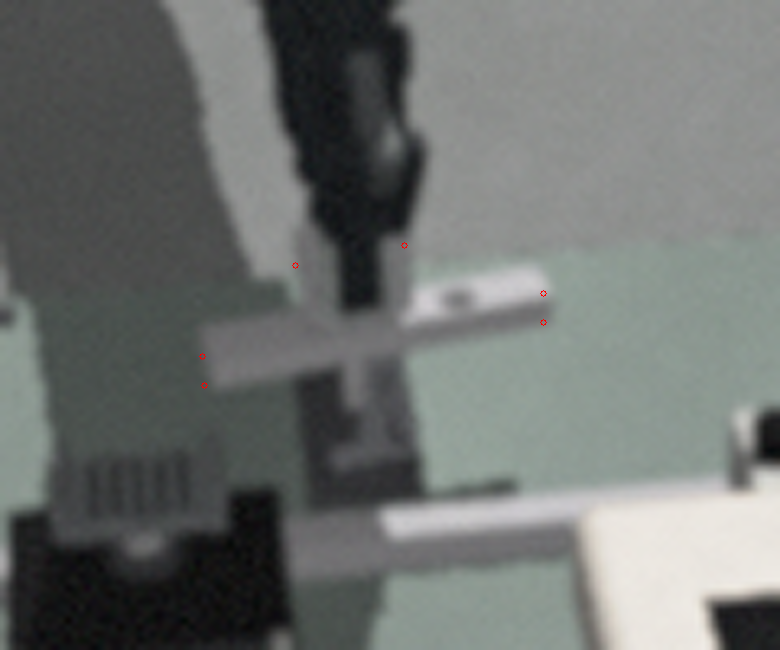

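View pics/t3.png

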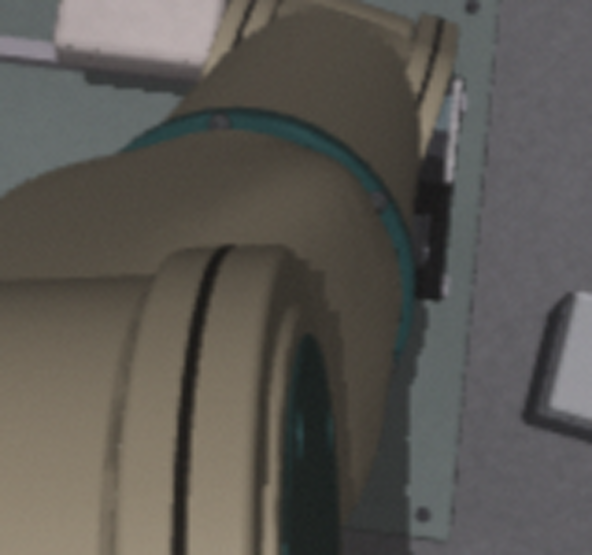

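Run:
```python
from h import *
e=get_image('scene')
for p in ([500.4,-14.6],[500.4,-13.1]):print((projd(e,[p+[35],p+[57]],0)-[240,150]+.5)*6.5)
P=projd(e,[[500.4,-14,35],[500.4,-14,57]],0)
crop(e,270,190,320,235,14,'s4.png',P)
```

```text
[[350.06094906 402.31147906]
 [347.10563798 352.16728697]]
[[354.21164602 401.53111337]
 [351.3122542  351.39387705]]
```

View pics/s4.png

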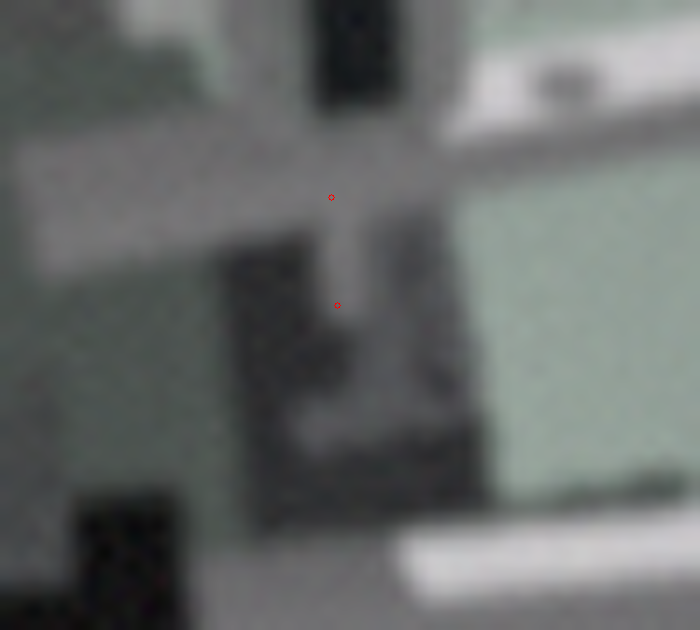

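Request:
move_arm --moves '[[[-0.007,-0.001,0,0,0,0.18],[-0.014,-0.002,0,0,0,0.36],[-0.021,-0.004,0,0,0,0.54],[-0.028,-0.005,0,0,0,0.72],[-0.035,-0.006,0,0,0,0.9],[-0.042,-0.007,0,0,0,1.08],[-0.049,-0.008,0,0,0,1.26],[-0.056,-0.009,0,0,0,1.44],[-0.062,-0.01,0,0,0,1.62],[-0.067,-0.0117,0,0,0,1.724],[-0.067,-0.0117,0.01,0,0,1.724],[-0.067,-0.0117,0.025,0,0,1.724],[-0.067,-0.0117,0.025,0,0,1.724]]]'

```text
clock: 8.32
eef_pos: [466.6, -8.1, 79.3]
tool_rot: [3.14, 0.0, -1.724]
force: [0.4, -0.2, -2.5]
width: 10.8
```

Run:
```python
from h import *
s=ctrl.read_state();print(s['eef_pos'],s['tool_rot'],s['force'],s['clock'],s['qpos'].round(2))
d=get_image('top');e=get_image('scene')
crop(e,265,170,325,230,10,'s5.png',projd(e,[[500.8,-13.5,s['eef_pos'][2]-6.8]],0)); crop(d,300,150,400,260,5.4,'t5.png')
```

```text
[466.590654    -8.09467101  79.31254484] [ 3.13954746e+00  3.07500350e-04 -1.72351736e+00] [ 0.39121997 -0.19999724 -2.4953426 ] 8.325 [-0.51  0.76  0.72  2.16 -0.97  0.59 -0.78]
```

View pics/s5.png

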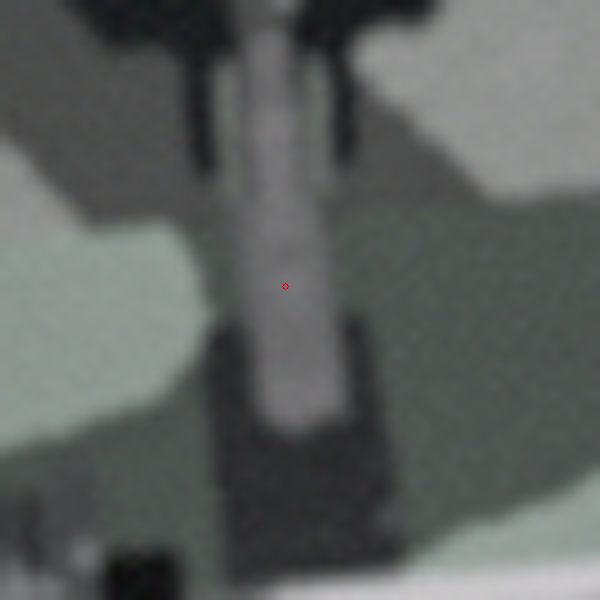

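View pics/t5.png

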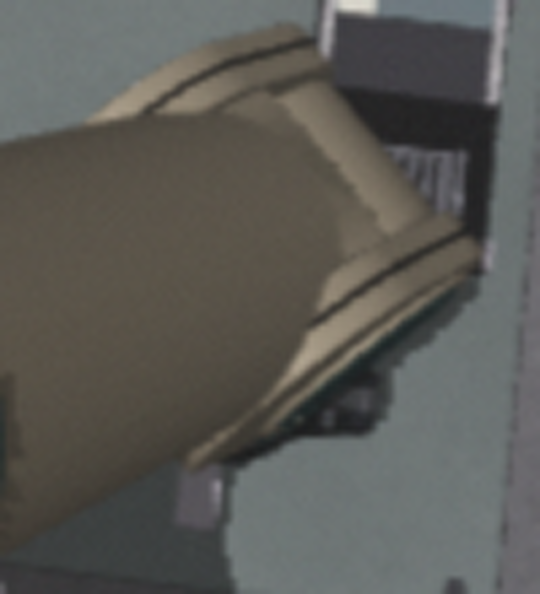

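Request:
move_arm --moves '[[[0,0,0.003,0,0,0],[0,0,0.005,0,0,0],[0,0,0.007,0,0,0],[0,0,0.007,0,0,0]]]'

```text
clock: 8.93
eef_pos: [466.9, -8.2, 73.2]
tool_rot: [3.141, 0.0, -1.725]
force: [-0.4, -0.4, -2.0]
width: 11.4
```

Underside at about 54 (below the pin tip at 57), with no contact force. Continue.

Request:
move_arm --moves '[[[0,0,0.002,0,0,0],[0,0,0.004,0,0,0],[0,0,0.006,0,0,0],[0,0,0.006,0,0,0]]]'

```text
clock: 9.43
eef_pos: [465.7, -7.8, 66.9]
tool_rot: [3.139, 0.001, -1.725]
force: [-4.7, 1.0, -0.4]
width: 11.1
```

Request:
move_arm --moves '[[[0,0.0015,0,0,0,0],[0,0.0015,0.003,0,0,0],[0,0.0015,0.006,0,0,0],[0,0.0015,0.006,0,0,0]]]'

```text
clock: 9.93
eef_pos: [465.3, -7.8, 60.8]
tool_rot: [3.141, 0.0, -1.725]
force: [-3.2, 0.2, -4.8]
width: 11.0
```

Request:
move_arm --moves '[[[0,0.0008,0.003,0,0,0],[0,0.0008,0.006,0,0,0],[0,0.0008,0.007,0,0,0],[0,0.0008,0.007,0,0,0]]]'

```text
clock: 10.42
eef_pos: [465.1, -8.0, 54.2]
tool_rot: [-3.141, -0.0, -1.725]
force: [-2.9, 0.1, -1.9]
width: 11.3
```

Request:
move_arm --moves '[[[0,0,0.001,0,0,0],[0,0,0.0015,0,0,0],[0,0,0.0015,0,0,0]]]'

```text
clock: 10.8
eef_pos: [465.1, -8.0, 53.8]
tool_rot: [-3.14, 0.001, -1.726]
force: [-4.3, 2.0, 11.2]
width: 11.3
```

Seated at the same height as the original grasp (53.8), pressing with 11 N. Open, and rise.

Request:
move_arm --moves '[[[0,0,-0.0012,0,0,0],[0,0,-0.0012,0,0,0],[0,0,-0.0012,0,0,0],[0,0,-0.0012,0,0,0]]]' --jaw 0.35

```text
clock: 11.3
eef_pos: [465.1, -8.0, 54.0]
tool_rot: [-3.141, -0.0, -1.725]
force: [0.7, 0.1, 0.2]
width: 29.7
```

Request:
move_arm --moves '[[[0,0,-0.02,0,0,0],[0,0,-0.06,0,0,0],[0,0,-0.1,0,0,0],[0,0,-0.1,0,0,0]]]'

```text
clock: 11.8
eef_pos: [466.6, -8.2, 156.2]
tool_rot: [-3.137, 0.001, -1.725]
force: [-0.2, -0.2, -1.4]
width: 30.0
```

Run:
```python
from h import *
s=ctrl.read_state();print(s['eef_pos'],s['tool_rot'],s['force'],s['clock'],s['qpos'].round(2))
d=get_image('top');e=get_image('scene')
crop(e,265,180,325,240,10,'s6.png'); crop(d,300,150,400,260,5.4,'t6.png')
```

```text
[466.62465019  -8.23155185 156.15125189] [-3.13651247e+00  5.96434206e-04 -1.72503824e+00] [-0.23214054 -0.22729551 -1.3942931 ] 11.8 [-0.61  0.65  0.88  2.11 -0.77  0.73 -0.95]
```

View pics/s6.png

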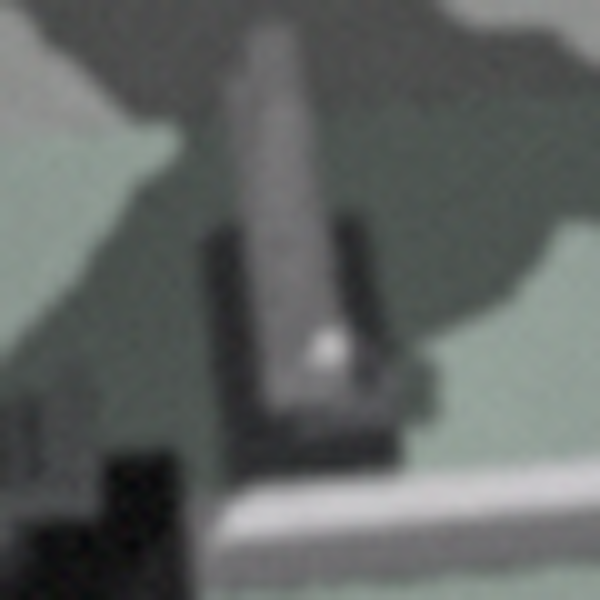

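View pics/t6.png

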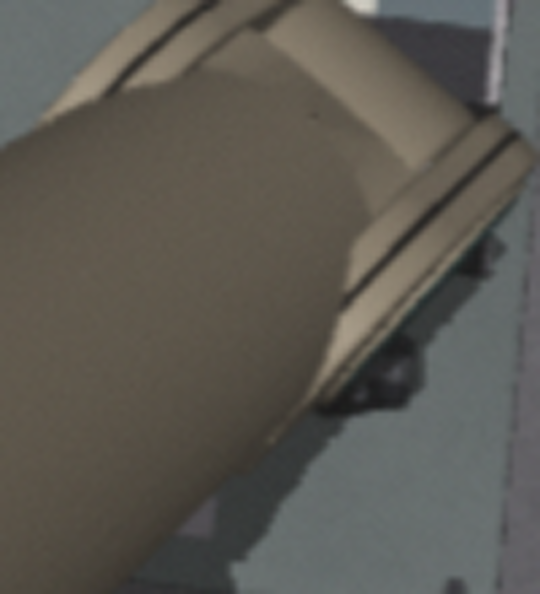

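Request:
move_arm --moves '[[[0.025,-0.04,0,0,0,-0.18],[0.05,-0.08,0,0,0,-0.36],[0.0748,-0.1186,0,0,0,-0.54],[0.0748,-0.1186,0,0,0,-0.72],[0.0748,-0.1186,0.01,0,0,-0.9],[0.0748,-0.1186,0.02,0,0,-1.08],[0.0748,-0.1186,0.03,0,0,-1.26],[0.0748,-0.1186,0.04,0,0,-1.44],[0.0748,-0.1186,0.046,0,0,-1.572],[0.0748,-0.1186,0.046,0,0,-1.572],[0.0748,-0.1186,0.046,0,0,-1.572]]]' --jaw 0

```text
clock: 13.28
eef_pos: [570.1, -100.1, 107.4]
tool_rot: [-3.141, 0.001, -0.156]
force: [0.9, -0.9, -0.3]
width: 0.2
```

Run:
```python
from h import *
s=ctrl.read_state();print(s['eef_pos'],s['tool_rot'],s['force'],s['clock'],s['width'])
d=get_image('top');e=get_image('scene')
crop(e,230,160,330,260,6,'s7.png',projd(e,[s['eef_pos']],0)); crop(d,220,80,420,270,4,'t7.png')
```

```text
[ 570.13167879 -100.08260931  107.41574073] [-3.14140331e+00  1.12145280e-03 -1.55880120e-01] [ 0.85073852 -0.94858371 -0.29405741] 13.275 0.1895876456693617
```

View pics/s7.png

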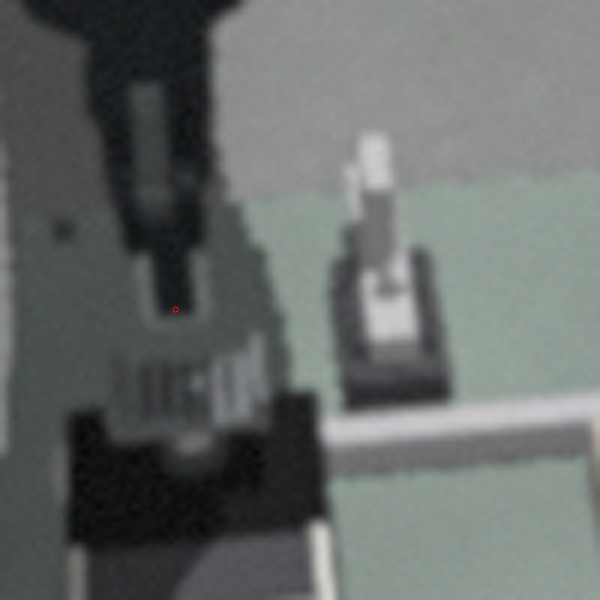

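View pics/t7.png

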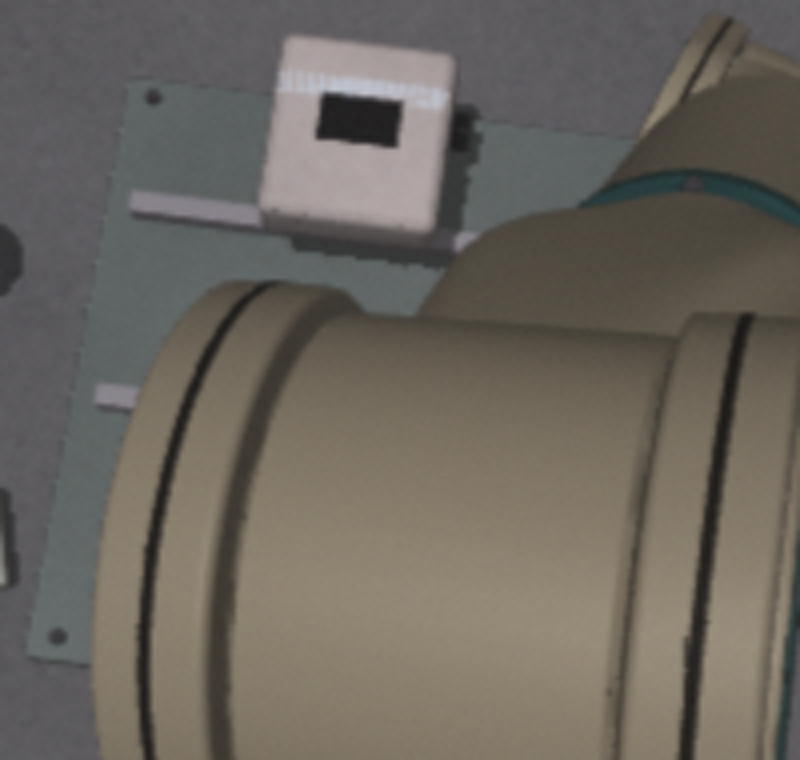

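Request:
move_arm --moves '[[[0.001,-0.0027,0.01,0,0,0],[0.001,-0.0027,0.022,0,0,0],[0.001,-0.0027,0.03,0,0,0],[0.001,-0.0027,0.035,0,0,0],[0.001,-0.0027,0.035,0,0,0]]]'

```text
clock: 14.0
eef_pos: [571.3, -97.3, 72.8]
tool_rot: [-3.141, 0.001, -0.153]
force: [-1.6, 1.8, 4.6]
width: -0.0
```

Run:
```python
from h import *
s=ctrl.read_state();print(s['eef_pos'],s['force'],s['clock'])
e=get_image('scene')
crop(e,235,185,305,255,9,'s8.png',projd(e,[s['eef_pos']],0))
```

```text
[571.34129935 -97.31679801  72.75214335] [-1.60909936  1.81429527  4.60335636] 14.0
```

View pics/s8.png

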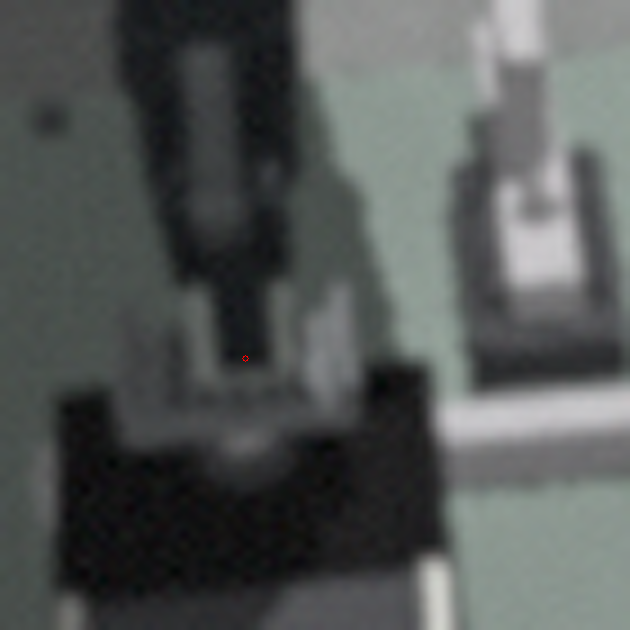

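Request:
move_arm --moves '[[[0,0,0.004,0,0,0],[0,0,0.0085,0,0,0],[0,0,0.0095,0,0,0],[0,0,0.0095,0,0,0]]]'

```text
clock: 14.55
eef_pos: [571.7, -97.4, 65.0]
tool_rot: [-3.141, 0.0, -0.154]
force: [-5.2, 2.4, 16.0]
width: 0.2
```

Request:
move_arm --moves '[[[0,-0.004,0,0,0,0],[0,-0.008,0,0,0,0],[0,-0.014,0,0,0,0],[0,-0.02,0,0,0,0],[0,-0.03,0,0,0,0],[0,-0.03,0,0,0,0]]]'

```text
clock: 15.3
eef_pos: [576.3, -67.6, 65.0]
tool_rot: [-3.141, -0.0, -0.153]
force: [-5.9, 0.9, 15.5]
width: -0.2
```

Run:
```python
from h import *
s=ctrl.read_state();print(s['eef_pos'],s['force'],s['clock'])
e=get_image('scene')
crop(e,235,185,375,285,5.5,'s9.png',projd(e,[s['eef_pos']],0))
```

```text
[576.28405866 -67.58532612  64.98730105] [-5.94926999  0.90562975 15.51118757] 15.3
```

View pics/s9.png

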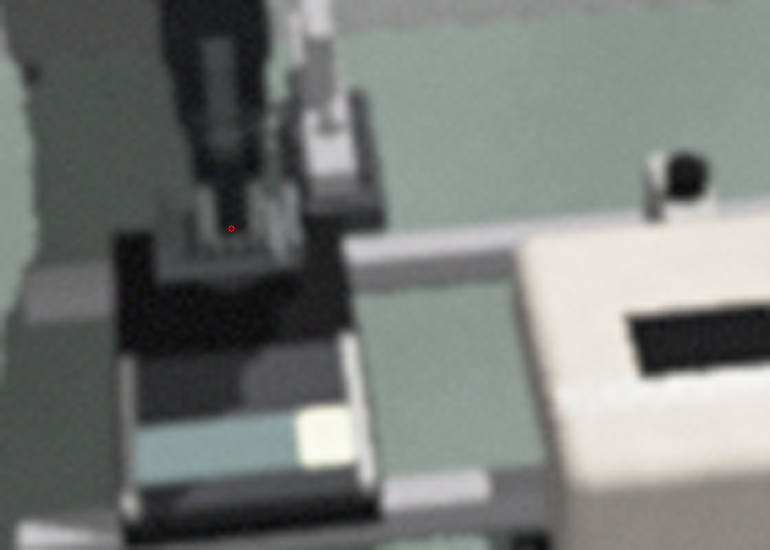

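Request:
move_arm --moves '[[[0,-0.01,0,0,0,0],[0,-0.02,0,0,0,0],[0,-0.03,0,0,0,0],[0,-0.04,0,0,0,0],[0,-0.05,0,0,0,0],[0,-0.06,0,0,0,0],[0,-0.07,0,0,0,0],[0,-0.08,0,0,0,0],[0,-0.09,0,0,0,0],[0,-0.098,0,0,0,0],[0,-0.106,0,0,0,0],[0,-0.11,0,0,0,0],[0,-0.11,0,0,0,0]]]'

```text
clock: 16.98
eef_pos: [593.0, 41.0, 65.0]
tool_rot: [-3.141, 0.0, -0.153]
force: [-6.4, 0.0, 15.6]
width: 0.3
```

Run:
```python
from h import *
s=ctrl.read_state();print(s['eef_pos'],s['force'],s['torque'],s['clock'])
e=get_image('scene')
crop(e,265,160,405,260,5.5,'s10.png',projd(e,[s['eef_pos']],0))
```

```text
[592.97211653  40.97487888  65.01198282] [-6.35450677  0.03647277 15.61579981] [0.08886661 1.32402379 0.00479541] 16.975
```

View pics/s10.png

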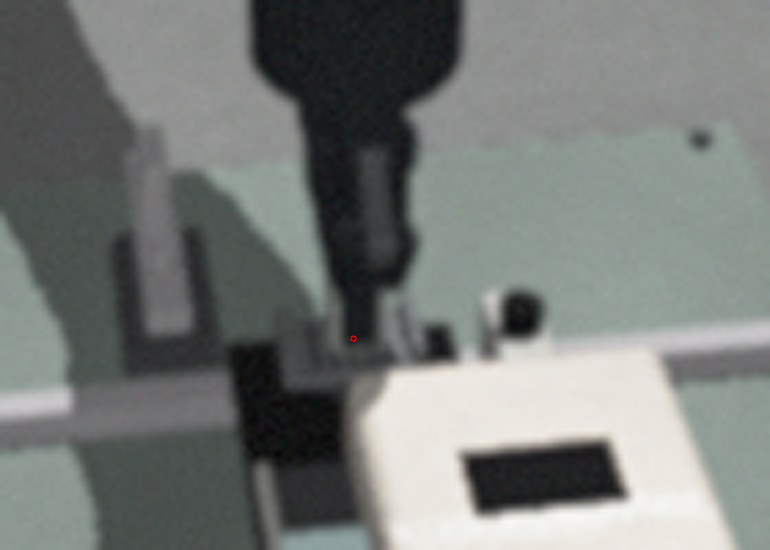

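Request:
move_arm --moves '[[[0,-0.003,0,0,0,0],[0,-0.006,0,0,0,0],[0,-0.009,0,0,0,0],[0,-0.012,0,0,0,0],[0,-0.012,0,0,0,0]]]'

```text
clock: 17.65
eef_pos: [594.7, 52.4, 65.0]
tool_rot: [-3.141, 0.0, -0.154]
force: [-6.0, 0.5, 15.3]
width: -0.1
```

Request:
move_arm --moves '[[[0,-0.002,0,0,0,0],[0,-0.004,0,0,0,0],[0,-0.004,0,0,0,0]]]'

```text
clock: 18.02
eef_pos: [594.9, 53.8, 65.0]
tool_rot: [3.139, 0.001, -0.155]
force: [-7.0, -4.2, 16.0]
width: 0.0
```

Request:
move_arm --moves '[[[0,-0.002,0,0,0,0],[0,-0.004,0,0,0,0],[0,-0.004,0,0,0,0]]]'

```text
clock: 18.4
eef_pos: [595.6, 55.0, 65.0]
tool_rot: [3.136, -0.0, -0.156]
force: [-6.1, -8.8, 15.8]
width: 0.2
```

Run:
```python
from h import *
s=ctrl.read_state();print(s['eef_pos'],s['force'],s['clock'])
e=get_image('scene')
crop(e,295,180,365,240,9,'s11.png')
```

```text
[595.55601902  55.02897235  64.98838367] [-6.1055639  -8.83769232 15.77565702] 18.4
```

View pics/s11.png

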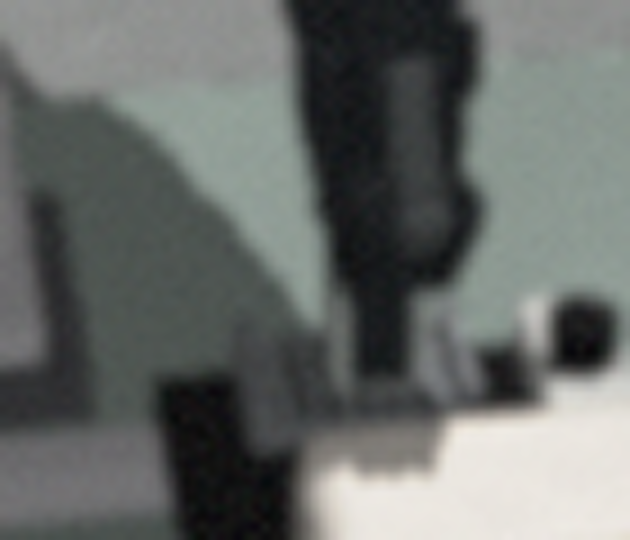

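Request:
move_arm --moves '[[[0,-0.002,0,0,0,0],[0,-0.004,0,0,0,0],[0,-0.004,0,0,0,0]]]'

```text
clock: 18.82
eef_pos: [597.5, 59.2, 65.0]
tool_rot: [3.136, -0.003, -0.156]
force: [-4.6, -7.6, 13.0]
width: -0.1
```

Request:
move_arm --moves '[[[0,0.001,-0.002,0,0,0],[0,0.001,-0.006,0,0,0],[0,0.001,-0.01,0,0,0],[0,0.001,-0.013,0,0,0],[0,0.001,-0.016,0,0,0],[0,0.001,-0.016,0,0,0]]]'

```text
clock: 19.58
eef_pos: [596.3, 62.4, 78.9]
tool_rot: [3.14, 0.001, -0.154]
force: [-0.7, -4.9, -1.2]
width: -0.1
```

Run:
```python
from h import *
s=ctrl.read_state();print(s['eef_pos'],s['force'],s['clock'])
e=get_image('scene')
crop(e,295,180,365,240,9,'s12.png')
```

```text
[596.25693728  62.37186304  78.93721204] [-0.65377992 -4.92536393 -1.19456414] 19.575
```

View pics/s12.png

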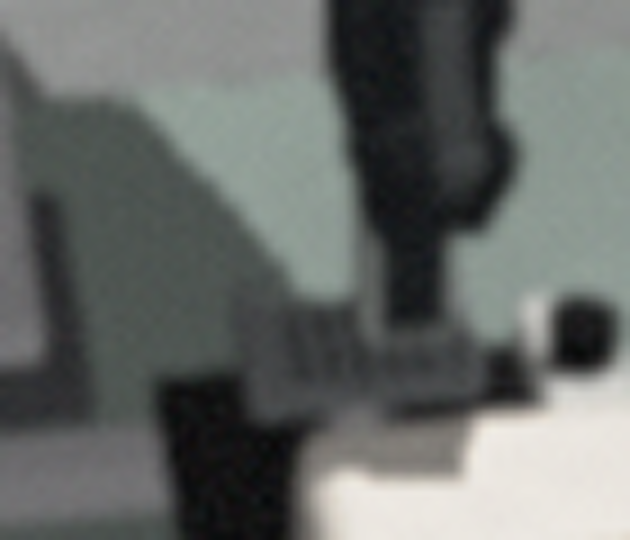

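Request:
move_arm --moves '[[[0,0.003,0,0,0,0],[0,0.005,0,0,0,0],[0,0.005,-0.02,0,0,0],[0,0.005,-0.05,0,0,0],[0,0.005,-0.08,0,0,0],[-0.05,0.005,-0.12,0,0,0],[-0.1,0.005,-0.16,0,0,0],[-0.1,0.06,-0.16,0,0,0],[-0.1,0.12,-0.16,0,0,0],[-0.1,0.15,-0.16,0,0,0],[-0.1,0.15,-0.16,0,0,0]]]'

```text
clock: 21.0
eef_pos: [474.7, -71.3, 240.0]
tool_rot: [-3.141, -0.001, -0.158]
force: [-0.3, 0.5, -0.0]
width: 0.2
```

Run:
```python
from h import *
s=ctrl.read_state();print(s['eef_pos'],s['force'],s['clock'])
e=get_image('scene');d=get_image('top')
q=[592.8,38.2,-.1526]
def tabpts(t,z): return S2W(q,[(18,-162+t,z),(18,-118+t,z),(-18,-118+t,z+8),(-18,-162+t,z+8)])
crop(e,260,170,380,260,6.5,'s13.png'); crop(d,220,80,420,270,4,'t13.png')
for nm,t in (('a',151),):
    crop(e,295,180,365,240,9,'s14.png',projd(e,tabpts(t,75),0))
```

```text
[474.74806387 -71.30434281 239.98555138] [-0.32288305  0.52333049 -0.01388595] 21.0
```

View pics/s13.png

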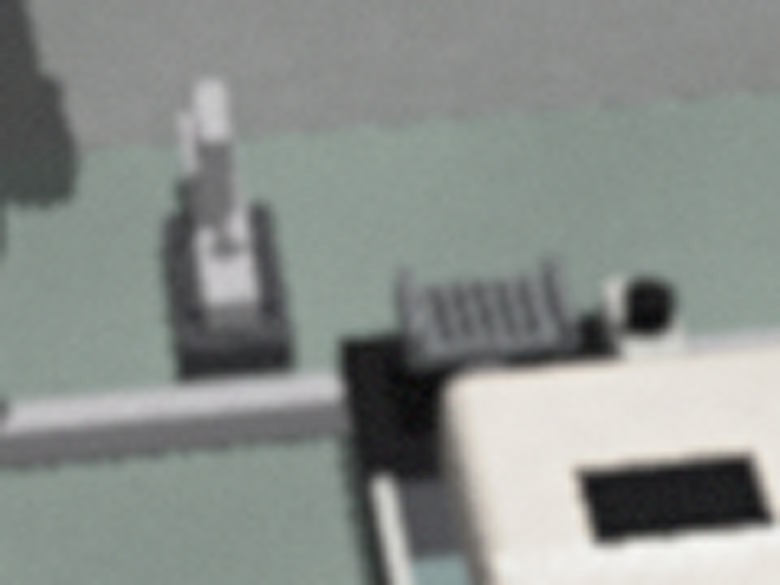

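View pics/s14.png

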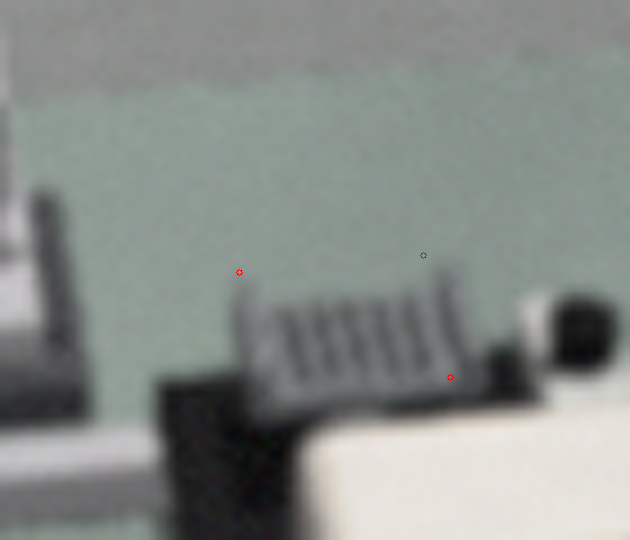

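View pics/t13.png

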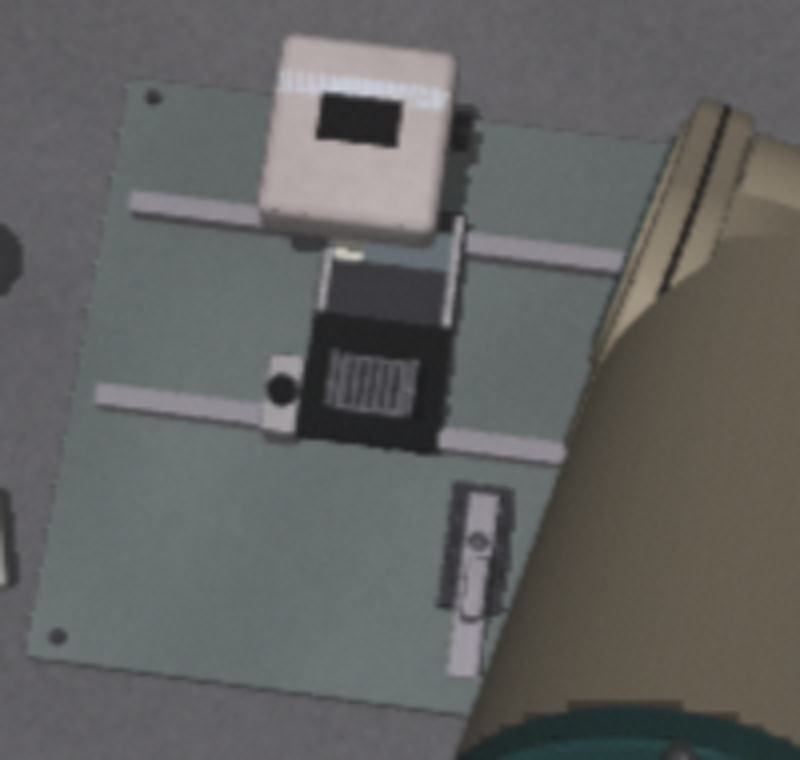

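Run:
```python
from h import *
e=get_image('scene')
q=[596,38.2,-.1526]
def pts(t,z): return projd(e,S2W(q,[(18,-162+t,z),(18,-118+t,z),(-18,-118+t,z+8),(-18,-162+t,z+8)]),0)
crop(e,295,190,355,235,11,'u1.png',pts(155,75)); crop(e,295,190,355,235,11,'u2.png',pts(155,70))
i=cv2.imread('pics/scene0.png'); e['color']=i
crop(e,235,190,295,235,11,'u0.png',pts(0,75))
a=[cv2.imread(f'pics/u{k}.png') for k in (0,1,2)]
cv2.imwrite('pics/u.png',cv2.resize(np.vstack(a),None,fx=.4*1.0,fy=.4))
cv2.imwrite('pics/u.png',cv2.resize(np.hstack(a[:2]),(800,300)))
```

```text
(no output)
```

View pics/u.png

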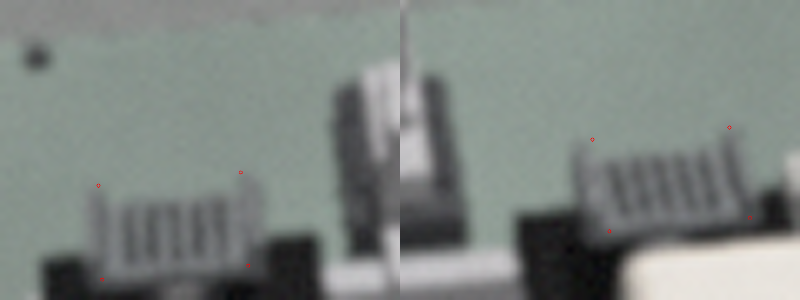

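View pics/u2.png

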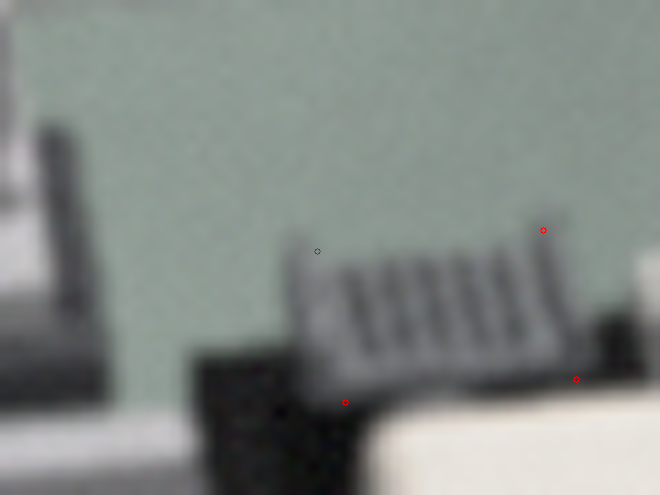

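Run:
```python
from h import *
s=ctrl.read_state();print(s['clock'],s['force'].round(1))
for c in('top','scene'):
  get_image(c)
  for t in('bottle','tip_box','timer'):print(c,t,[(r['uv'],r['score'].__round__(2)) for r in models.place_of(c,t)][:1])
print(job.finish_job())
```

```text
21.15 [0.4 0.5 0. ]
top bottle [([208.6, 147.3], 0.56)]
top tip_box []
top timer [([211.5, 217.7], 0.84)]
scene bottle [([474.8, 249.3], 0.62)]
scene tip_box [([179.6, 237.1], 0.88)]
scene timer [([421.8, 200.6], 0.71)]
the job is handed in; nothing more can be done
None
```

I handed the job in at about 21 s of the 64 s, with the arm clear of everything and reading no contact force. No verdict is reported.

- **Bar:** I gripped it by the fin, lifted it fully off the pin, turned it 180° and lowered it back onto the pin. It went down to the height it was gripped at (fingertips at 53.8 mm). The last pictures show it flat between the cheeks, pin through the hole, long end pointing away from the rails.
- **Carriage:** I pressed the tab to its bottom stop (about 16 N) and kept it down while sliding the carriage. It came up against the stop block at a travel of about 153–155 mm. There the side force rose to about 8 N and the finger began to slip on the tab. The top picture shows the carriage touching the block.
- **Lock:** After I let go, the tab's height in the picture matches the fully-up 75 mm, as at the start, and not 70 mm. I judged the lock from that picture alone; I did not pull on the carriage or feel the tab.
- **Bottle, tip box and timer:** The arm never touched them. They were found again within a few pixels of where they started. The largest shift was about 5 pixels for the timer in the top view and about 4 pixels for the bottle in the scene view, which I put down to detector scatter. The tip box was not found in the last top view, but it was unmoved in the scene view.

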